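# Switch the stream selector to the filter port and start the pump

### The arm

A 6-joint arm with a two-finger parallel gripper is mounted at the origin on the work surface. World frame = base frame: x ahead of the robot, y to its left, z up, the work surface at z = 0. Lengths are in mm, angles in rad, forces in N, time in s.
With the tool pointing down it reaches from about 275 to 825 mm from the base axis. Payload 5.2 kg.
Tool frame: the origin (TCP) lies at the very end of the fingers, on their centre line; the grasp point (between the pads) lies 19 mm behind it; z points along the fingers, y is the line along which they close (so a half turn about z gives the same grasp; the last joint's range is limited). The gripper opens to 93 mm and grips with 3 to 60 N. Pads are 15 mm wide; open, the fingers measure 128 mm over their backs; the gripper's body (75 mm by 188 mm) begins 65 mm behind the grasp point.
Start: joints at [-1.334, 0.259, 1.535, -0, 1.348, -0.203], TCP at [234.188, -497.656, 218.653] pointing down, gripper open.
Joint ranges: [-3.14, 3.14], [-0.91, 2.08], [0.19, 2.58], [-1.22, 4.36], [0.22, 2.71], [-3.12, 3.12]. Speed limits (rad/s): [2.57, 2.57, 3.14, 3.14, 3.14, 3.14].

### API

Orientations are given as [roll, pitch, yaw] about the fixed x, y, z axes, in that order (R = Rz(yaw) Ry(pitch) Rx(roll)).
In Python, from bench import robot gives the robot as it stands. The module is installed in compiled form; this text tells all that it offers. Calls block until the motion is done:
- robot.move_ptp(position, orientation): joint-space move of the TCP to a pose.
- robot.move_linear(position, ori=None, speed=150, f_stop=None): straight line of the TCP; ori=None keeps the orientation; speed is the mean speed in mm/s. With f_stop (N) it stops when the force on the tool has changed by that much, and returns True; else False.
- robot.move_j(angles): joint-space move.
- robot.move_gripper(opening): opening from 0.0 (shut) to 1.0 (fully open); the grip force is fixed at half the most; returns when the fingers have stopped.
- robot.sleep(seconds).
- robot.inverse_kinematics(position, orientation): joint angles nearest the present ones, or None.
- robot.get_image(name): name is "scene" or "side" or "wrist"; returns a dict with "img" (480x640x3 uint8, blue, green, red), "fovy" (degrees; the focal length in pixels is half the picture's height over the tangent of half this angle, whatever the lens; pixels are square), "cx", "cy" (the principal point, pixels), "eye" and "orientation" of the camera in the world. Camera axes: x right, y down, z forward; pixel columns grow to the right and rows downward; lengths in mm; the calibration is good to about 2 mm. A picture is of the moment at which its call begins. There is no depth.
A pose or a line that the arm cannot do raises robot.MotionError and nothing moves.
- robot.hand_in(): hands the job in; it is judged then, once.
Readings, each from a call of its own:
- robot.current_t(): time.
- robot.current_qpos(): joint angles.
- robot.current_joint_vel(): joint speeds.
- robot.current_joint_efforts(): joint torques, N m.
- robot.current_tcp_pos(): TCP position.
- robot.current_eef_rot(): TCP orientation.
- robot.current_contact_force(): force on the tool from outside, world axes, zero at the start.
- robot.current_ft_torque(): the same for the moment, N m.
- robot.current_gripper_width(): opening from 0.0 (shut) to 1.0 (fully open).
- robot.current_finger_force(): force on a finger pad.
Only numpy, scipy, OpenCV 4.12 (cv2) and the standard library are available. Lean on these libraries where they do the work, as an engineer would, in place of code of your own. Each camera call takes 0.05 s, during which the arm holds its last target. There are 200 camera calls.

### The job

With a fingertip, gently push the arm of the stream selector round until it points at the port with the tall in-line filter, and then press the large button of the pump keypad to start the pump, letting it spring back up. Do not press the small button, do not press the large one before the arm points at the filter, and leave the vials, bottle, beaker, wrench and tray standing where they are. Nothing is to be picked up.

Things in the scene. Friction and masses are not known exactly. Their poses are not given: they have to be found in the camera images.
- selector_axis (a point): the stream selector: a bare aluminium disc 270 mm across, 12 mm thick, fixed on the bench, with a black arm that swings level above it round a hub. This point lies on the vertical hub axis, 36 mm above the bench, at the arm's mid-height; x of this frame is where the arm points at joint value 0. The black hub cap, 34 mm across, reaches 56 mm above the bench.
- pointer (a joint): angle of the selector arm, rad: 0 along x of selector_axis, growing anticlockwise seen from above, stops at -2.1 and 2.1. It turns against dry friction of 0.2 N m (3.4 N when pushed 58 mm from the axis) and stays where it is left; no detents. At the start it points between the +50 and -50 degree ports.
- pointer_tip (a point): the pointed outer end of the arm, 86 mm from the hub axis, 36 mm above the bench; x of this frame points outwards along the arm. The arm is a bar 12 mm wide and 20 mm high (26 to 46 mm above the bench, so 14 mm clear of the disc); it can be pushed on either side, from 20 to 80 mm from the axis.
- filter_mid (a point): the tall in-line filter, a plain dark steel cylinder 24 mm across with a narrow waist, fixed on one of four ports 112 mm from the hub axis at +50, -50, +100, -100 degrees from x of the selector (which one varies). This point is on its axis, 36 mm above the bench; its top is at 67 mm. The other ports carry low plugs of the same steel, 24 mm across, tops at 25 mm.
- start_top (a point): centre of the top face of the large push button of the pump keypad (34 mm across, grey). It goes 6 mm down and springs back; fully down takes 5 N. The keypad is a white box fixed on the bench, 110 mm by 160 mm, 40 mm high, with a dark display strip along its far edge.
- start (a joint): travel of the large button, m: 0 up, 0.006 fully down
- stop_top (a point): centre of the top face of the small push button (18 mm across, grey) on the same keypad, 76 mm from the large one; leave it alone. 5 mm travel, 4 N
- stop (a joint): travel of the small button, m: 0 up, 0.005 fully down
- vial_a: a small amber sample vial, 27 mm wide, 56 mm high, loose and standing upright, only a bystander; origin at the centre of its underside
- vial_b: a small amber sample vial, 27 mm wide, 56 mm high, loose and standing upright, only a bystander; origin at the centre of its underside
- vial_c: a small amber sample vial, 27 mm wide, 56 mm high, loose and standing upright, only a bystander; origin at the centre of its underside
- bottle: an amber bottle, 72 mm wide, 130 mm high, loose bystander; origin at the centre of its underside
- beaker: an open clear beaker, 68 mm wide, 85 mm high, loose bystander; origin at the centre of its underside
- wrench: a steel spanner 150 mm long lying flat on the bench along its x, loose bystander; origin at its underside
- tray: a white divided vial tray, 120 mm by 100 mm and 30 mm high, loose bystander; origin at the centre of its underside
Things that resemble listed ones, but are neither listed nor needed, are in the scene too. Leave any blue or yellow look-alike of the part that bears start_top alone.

How it is judged (in metres and radians):
On the way, in this order (a step that is already met when the one before it is completed fails the run):
1. the arm points at the tall filter and rests there (y of filter_mid in the frame of pointer_tip between -0.01 and 0.01 m and x of filter_mid in the frame of pointer_tip above 0 m and velocity of joint pointer between -0.05 and 0.05 rad/s), for 0.2 s.
2. the large button is pressed down (value of joint start above 0.0042 m), for 0.05 s.
At the end, for the whole second after the job is handed in: the line of the arm passes within 10 mm of the filter's axis (the filter is 24 mm across) on the filter's side of the hub, the arm is at rest, and both buttons are up (within 1 mm) (y of filter_mid in the frame of pointer_tip between -0.01 and 0.01 m and x of filter_mid in the frame of pointer_tip above 0 m and velocity of joint pointer between -0.02 and 0.02 rad/s and value of joint each of start, stop below 0.001 m); the robot touches nothing.
It fails at once if the large button is pressed (more than 3 mm) while the arm does not point at the filter (value of joint start above 0.003 m and not (y of filter_mid in the frame of pointer_tip between -0.01 and 0.01 m and x of filter_mid in the frame of pointer_tip above 0 m)).
It fails at once if the small button is pressed (more than 2 mm) (value of joint stop above 0.002 m).
It fails at once if the arm is forced or gripped (more than 35 N) (contact force between the fingers and pointer above 35 N).
It fails at once if a loose bystander is moved by more than 20 mm or lifted (distance of any of vial_a, vial_b, vial_c, bottle, beaker, wrench, tray from where it was at the start of the episode above 0.02 m).
It fails at once if a standing bystander is tipped (angle between any of vial_a, vial_b, vial_c, bottle, beaker, tray's own z axis and vertical above 0.35 rad).
It also fails if it takes over 48 s, if anything falls off the work surface, if the arm or the gripper's body presses on something with over 40 N, if the wrist force passes 120 N, or if a joint passes its speed limit or range.

## Working session

There is one attempt and no reset: what is moved stays moved. The work goes in short steps, each a Python script; the robot and the scene stay as the last script left them, time stands still between calls to the robot, and variables do not carry over. Pictures are saved under pics/ and viewed, at most 10 in all, crops included, and the job is handed in when it is done.

```bash
mkdir -p pics; cat > h.py <<'E'
import numpy as np, cv2
from scipy.spatial.transform import Rotation as R
from bench import robot
def shot(cam,fn):
    d=robot.get_image(cam); cv2.imwrite('pics/'+fn,d['img'])
    np.save('pics/'+fn+'.npy',{k:v for k,v in d.items()},allow_pickle=True); return d
def load(fn): return np.load('pics/'+fn+'.npy',allow_pickle=True).item()
def Rm(d):
    o=np.array(d['orientation']); return o if o.shape==(3,3) else R.from_euler('xyz',o).as_matrix()
def back(d,u,v,z):
    f=240/np.tan(np.radians(d['fovy'])/2)
    r=Rm(d)@np.array([(u-d['cx'])/f,(v-d['cy'])/f,1]); e=np.array(d['eye'])
    return (e+r*(z-e[2])/r[2]).round(1)
def proj(d,p):
    f=240/np.tan(np.radians(d['fovy'])/2)
    c=Rm(d).T@(np.array(p)-np.array(d['eye'])); return (c[:2]/c[2]*f+[d['cx'],d['cy']]).round(1)
E
python3 - <<'E'
from h import *
for c in('scene','side','wrist'):
    d=shot(c,c+'0.png'); print(c,d['fovy'],d['cx'],d['cy'],d['eye'],d['orientation'])
print(robot.current_eef_rot(),robot.current_t())
E
```

```text
scene 45.643366259777835 320.3858451080271 238.12345215441366 [1631.52643713  157.42786842  946.10050015] [-2.24778982 -0.02242436  1.74389089]
side 50.746637165032425 317.4103791179993 241.75296946568375 [-24.42246258 878.08533678 823.32185889] [-2.18756966  0.02215714 -2.59970876]
wrist 70.46936666149313 321.7641376215125 235.56448077248587 [ 306.38749849 -463.729357    385.19693791] [ 2.85264906e+00  3.94696372e-04 -1.13133526e+00]
[-3.14023443e+00 -2.27553463e-04  4.39823350e-01] 0.15
```

View pics/scene0.png

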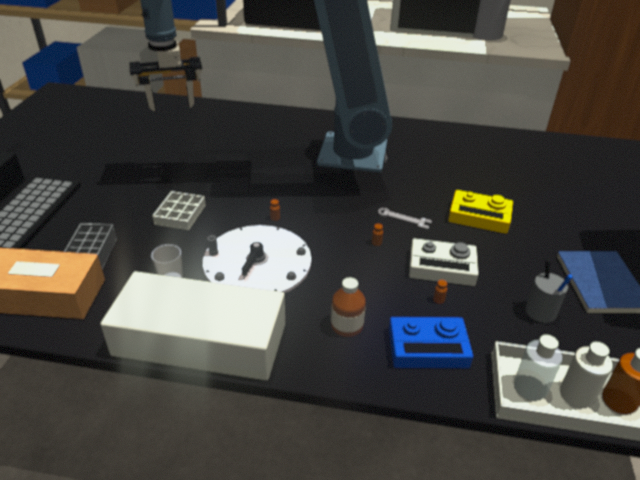

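View pics/side0.png

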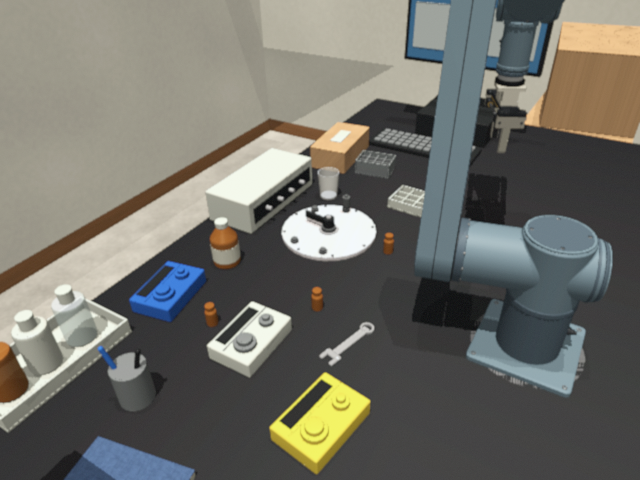

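The scene view shows the white disc centred near (257,258). The tall filter is at (212,245), and the arm tip is near (245,275), pointing between the two plugs at (219,276) and (291,276). The white keypad is near (444,260), with its large button at about (461,249) and its small one at about (429,246). The side view agrees. I'll compute rough positions next and look from above.

```bash
python3 - <<'E'
from h import *
s=load('scene0.png'); t=load('side0.png')
for n,a,b,z in [('hubtop',(256,244),(328,217),56),('filtertop',(212,238),(346,198),67),('tip',(244,276),(310,214),36),('big',(461,247),(244,339),46),('small',(429,245),(266,318),46),
 ('vial',(274,202),(389,236),50),('vial2',(377,227),(317,290),50),('bottle',(349,283),(222,223),130),('beaker',(167,250),(328,172),85),('vial3',(441,283),(210,305),50)]:
    print(n,back(s,*a,z),back(t,*b,z))
E
```

```text
hubtop [ 591.  -164.4   56. ] [ 584.5 -158.3   56. ]
filtertop [ 602.9 -271.5   67. ] [ 581.5 -258.7   67. ]
tip [ 687.6 -168.6   36. ] [ 654.4 -173.8   36. ]
big [489.3 334.3  46. ] [508.4 325.2  46. ]
small [497.4 255.3  46. ] [505.1 251.   46. ]
vial [ 400.4 -165.3   50. ] [ 399.7 -164.    50. ]
vial2 [455.2 120.5  50. ] [453.5 119.2  50. ]
bottle [763.   84.7 130. ] [745.1  95.7 130. ]
beaker [ 687.3 -350.6   85. ] [ 692.4 -345.3   85. ]
vial3 [636.4 285.6  50. ] [637.5 283.1  50. ]
```

```bash
python3 - <<'E'
from h import *
robot.move_gripper(0.0)
for yaw in (0,np.pi):
    print(yaw,robot.inverse_kinematics([540,-165,260],[np.pi,0,yaw]))
robot.move_ptp([540,-165,260],[np.pi,0,0])
robot.sleep(.3)
shot('wrist','w1.png'); print(robot.current_t(), robot.current_gripper_width())
E
```

```text
0 [-4.94056648e-01  2.61437323e-01  1.43015618e+00 -4.44089210e-16
  1.44999915e+00  1.07673968e+00]
3.141592653589793 [-0.49405665  0.26143732  1.43015618  0.          1.44999915 -2.06485297]
3.6167 0.0016272111850469098
```

View pics/w1.png

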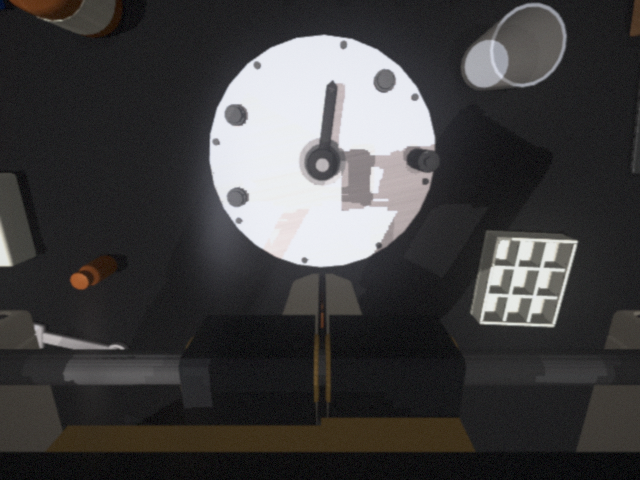

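The wrist view is clear: hub cap at (322,163), arm tip at (332,83), filter top at about (430,160) and plugs at (385,78), (236,114) and (237,196). The fingers are closed and about 30–40 mm wide along their closing axis.

```bash
python3 - <<'E'
from h import *
d=load('w1.png')
hub=back(d,322,164,56)
print('hub',hub,'disc',back(d,322,152,12))
pl=[]
for n,p,z in [('tip',(332,82),46),('filt',(430,160),67),('p50',(385,78),25),('p2',(236,114),25),('p3',(237,196),25)]:
    q=back(d,*p,z); v=(q-hub)[:2]; print(n,q,np.hypot(*v).round(1),np.degrees(np.arctan2(v[1],v[0])).round(1))
    if n[0]=='p':pl.append(q[:2])
from scipy.optimize import least_squares
print('centre from plugs',least_squares(lambda c:[np.hypot(*(p-c))-112 for p in pl],hub[:2]).x)
s=load('scene0.png')
for z in(60,90,120): print('box top corners',z,[back(s,u,v,z)[:2] for u,v in[(127,275),(285,293)]])
for z in(0,):print('box bottom',[back(s,u,v,z)[:2] for u,v in[(107,357),(272,373)]]); 
for z in(60,90,120): print([back(s,u,v,z)[:2] for u,v in[(107,320),(275,336)]])
E
```

```text
hub [ 589.4 -166.5   56. ] disc [ 599.8 -166.6   12. ]
tip [ 671.6 -176.9   46. ] 82.9 -7.2
filt [ 594.2 -278.6   67. ] 112.2 -87.5
p50 [ 678.4 -235.1   25. ] 112.4 -37.6
p2 [641.8 -70.7  25. ] 109.2 61.3
p3 [549.5 -65.1  25. ] 109.0 111.5
centre from plugs [ 588.24851992 -169.4843505 ]
box top corners 60 [array([ 761.1, -420.4]), array([748.2, -56.3])]
box top corners 90 [array([ 790.6, -400.9]), array([778.1, -49.1])]
box top corners 120 [array([ 820.1, -381.3]), array([808. , -41.8])]
box bottom [array([ 945.7, -391.9]), array([920.7, -45.6])]
[array([ 898.4, -401.5]), array([874.1, -48.8])]
[array([ 923.2, -382.6]), array([899.8, -41.8])]
[array([ 948.1, -363.7]), array([925.4, -34.8])]
```

```bash
python3 - <<'E'
from h import *
hub=np.array([589,-168.])
def pose(deg,off,r=57,z=32):
    t=np.radians(deg); p=hub+r*np.array([np.cos(t),np.sin(t)])+off*np.array([-np.sin(t),np.cos(t)])
    return [p[0],p[1],z],[np.pi,0,t+np.pi/2]
robot.move_ptp(*pose(-7,34,z=110))
print(robot.move_linear(*pose(-7,34),speed=80,f_stop=10),robot.current_t())
for a in (-7,-18,-29,-40,-51,-62,-73,-81,-88):
    h=robot.move_linear(*pose(a,13.5),speed=45,f_stop=15)
    print(a,h,robot.current_t(),np.round(robot.current_contact_force(),1))
    if h: break
else:
    p,o=pose(-88,30); robot.move_linear(p,o,speed=80); p[2]=200
    robot.move_linear(p,o,speed=200)
    p[0]-=60; p[2]=250; robot.move_linear(p,o,speed=200); robot.sleep(.2)
shot('wrist','w2.png'); print(robot.current_t())
E
```

```text
False 5.9583
-7 False 6.5667 [0.4 0.6 0.7]
-18 False 6.9667 [0.5 2.9 2. ]
-29 False 7.3667 [-0.7  2.6  2. ]
-40 False 7.7667 [-0.   2.5  0.4]
-51 False 8.1667 [ 0.1  2.6 -0.4]
-62 False 8.5667 [ 1.4  2.1 -1. ]
-73 False 8.9667 [ 1.5  1.7 -1.7]
-81 False 9.3 [ 2.5  0.8 -1.9]
-88 False 9.6083 [ 3.  -0.  -0.7]
11.75
```

View pics/w2.png

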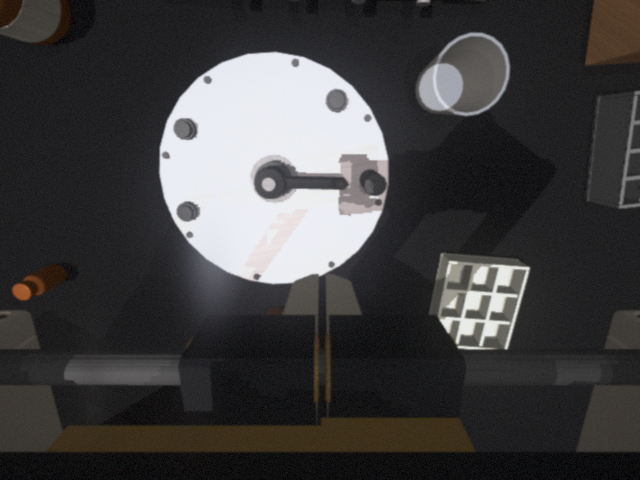

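The arm now points at the filter: hub cap (269,184), tip (348,183), filter top (374,182). I'll check that numerically, then look at the keypad from above.

```bash
python3 - <<'E'
from h import *
d=load('w2.png')
H=back(d,269,184,56)[:2];T=back(d,348,183,44)[:2];F=back(d,374,182,67)[:2]
print(H,T,F)
for c in(H,np.array([589.,-168])):
    u=(T-c)/np.hypot(*(T-c)); w=F-c; print('lateral',u[0]*w[1]-u[1]*w[0],np.hypot(*w))
robot.move_ptp([450,290,250],[np.pi,0,0]); robot.sleep(.3)
shot('wrist','w3.png'); print(robot.current_t())
E
```

```text
[ 588.7 -167.1] [ 591.  -251.5] [ 596.1 -276.1]
lateral 4.427976990418215 109.25090388642103
lateral 4.5094850762707885 108.3329128196967
14.0
```

View pics/w3.png

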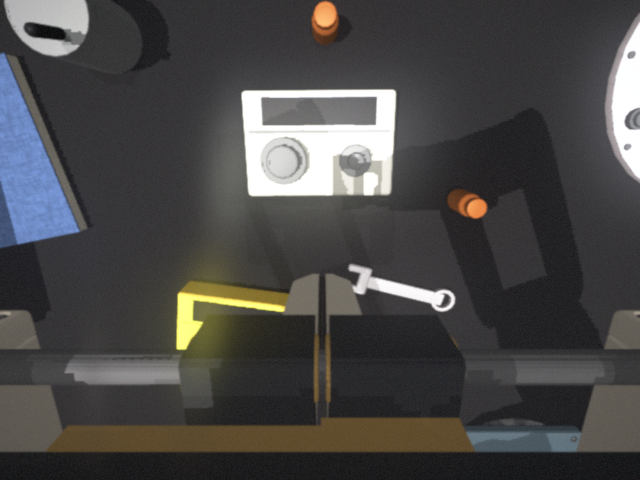

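The lateral error is about 4 mm by measurement and about 1–2 mm by port geometry, so it is within ±10. In this view the keypad's large button is at (283,160) and the small one at (356,159). Next I'll press the large one, watching the force.

```bash
python3 - <<'E'
from h import *
d=load('w3.png'); z=50
b=back(d,283.5,159.5,z); s=back(d,356,158,z); print(b,s,np.hypot(*(b-s)[:2]))
o=[np.pi,0,0]
robot.move_ptp([b[0],b[1],90],o); robot.sleep(.2)
z0=robot.current_contact_force()
h=robot.move_linear([b[0],b[1],36],speed=15,f_stop=9)
print(h,robot.current_tcp_pos(),robot.current_contact_force(),z0)
robot.sleep(.2); print(robot.current_tcp_pos(),robot.current_contact_force())
robot.move_linear([b[0],b[1],110],speed=60)
robot.move_linear([b[0]-40,b[1],250],speed=200); robot.sleep(.3)
print(robot.current_contact_force(),robot.current_t())
w=shot('wrist','w4.png')['img']; sc=shot('scene','s4.png')['img']
cv2.imwrite('pics/end.png',np.hstack([cv2.resize(w,(400,300)),cv2.resize(sc[150:390,100:420],(400,300))]))
E
```

```text
[505.  329.4  50. ] [506.5 252.8  50. ] 76.61468527638807
True [505.01218644 329.37118475  56.28564817] [-1.22068308 -0.0865391   4.41204734] [-0.40486283  0.67664526  0.91294226]
[504.99735207 329.4156606   56.27514409] [-0.51540213 -0.68243396  6.92767028]
[ 0.62673497 -0.47158185  0.45532508] 19.525
```

View pics/end.png

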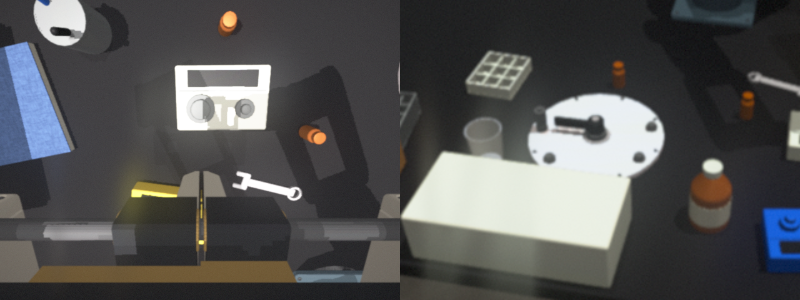

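The first press stopped at z=56.3 with about 6 N, which may or may not be full travel. A firmer press is harmless and will show where the hard stop is.

```bash
python3 - <<'E'
from h import *
x,y=505,329.4
robot.move_ptp([x,y,75],[np.pi,0,0]); robot.sleep(.2)
for f in (3.5,7,20):
    h=robot.move_linear([x,y,40],speed=15,f_stop=f); robot.sleep(.15)
    print(f,h,robot.current_tcp_pos()[2],np.mean([robot.current_contact_force()[2] for _ in range(5)]))
    if f<20: robot.sleep(.1)
robot.sleep(.15)
robot.move_linear([x,y,110],speed=60)
robot.move_linear([x-40,y,250],speed=200); robot.sleep(.5)
print(robot.current_contact_force(),robot.current_t())
E
```

```text
3.5 True 58.15955697921037 4.271219972456891
7 True 56.302181793832695 5.753749676300086
20 True 56.26291579021129 5.63038143102423
[-0.54947382 -0.15182312  0.22358237] 25.8667
```

The z did not move below 56.26 even with the 20 N stop, so that is the hard stop and the button went fully down both times. The pictures show the arm still on the filter and nothing disturbed.

```bash
python3 -c "
from bench import robot
print(robot.hand_in())"
```

```text
the job is handed in; nothing more can be done
None
```

The job is handed in: the selector arm points at the tall filter (about 4 mm off its axis, limit 10 mm), and I pressed the large button fully down (twice, the second time to confirm full travel) and released it; the hand-in returned no verdict.

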